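Close the bayonet cap of an air-filter housing

ROBOT

A 6-joint arm with a two-finger parallel gripper is mounted at the origin on a cart in front of the work surface, level with it; the furniture and walls round the work are solid. World frame = base frame: x ahead of the robot, y to its left, z up, the work surface at z = 0. Lengths are in m, angles in degrees, forces in N, time in s.
With the tool pointing down it reaches from about 0.4 to 0.825 m from the base axis. Payload 7 kg.
Tool frame: the origin (TCP) lies midway between the tips of the shut fingers; the grasp point (between the pads) lies 19 mm behind it; z points along the fingers, y is the direction in which the jaws open and shut (so a half turn about z gives the same grasp; the last joint's range is limited). The gripper opens to 88 mm and grips with 3 to 60 N. Pads are 19 mm wide; open, the fingers measure 130 mm over their backs; the gripper's body (78 mm by 193 mm) begins 47 mm behind the grasp point.
Start: joints at [92.023, 20.546, 0.682, 0, -70.136, -16.507], TCP at [0.169, 0.654, 0.227] pointing down, gripper open.
Joint ranges: [-176.03, 176.03], [-82.01, 121.73], [-58.28, 71.71], [-173.87, 95.51], [-174.79, -0.11], [-173.66, 173.66]. Speed limits (degrees/s): [136.94, 136.94, 172.46, 180, 180, 180].

INTERFACE

Orientations are given as [roll, pitch, yaw] about the fixed x, y, z axes, in that order (R = Rz(yaw) Ry(pitch) Rx(roll)).
In Python, from plant import sensors, cams, job gives the robot as it stands.
- The arm moves only by the tool move_arm, never from a script. Its argument "commands" is a list of rows, each a list of 7 numbers: the finger opening in cm, from 0 to 8.76, then the shift along the tool's x, y, z in cm, then the turn, a rotation vector about the tool's x, y, z in rad. In form: [[hand, x, y, z, wx, wy, wz], ...]. A call has exactly 8 rows; each row is the pose to reach, as a shift and turn from the pose commanded when the call began, along the tool's axes at that moment; what a row does not reach only later rows make up. A row lasts 1/8 s, in which the tool goes at most 62.5 mm and 10.7 degrees, less where a joint would pass 70% of its speed; a pose out of reach is approached as far as the arm can. A call with a gripper value outside its range is refused whole. The fingers move at their own pace and stop on an object; the grip force is fixed at half the most. Time passes only in rows, so rows that repeat a pose let the fingers close, or fill a call up. It gives the time, the measured TCP pose, the force and the opening at its end, in the units of the state.
- sensors.get_obs(): the state, without advancing time (a new reading comes with each control period).
- cams.snapshot(name): name is "scene" or "side" or "wrist"; returns a dict with "frame" (420x560x3 uint8, red, green, blue), "camera_matrix" (3x3 intrinsics, pixels), "R" (3x3) and "t" (3): a world point X has camera coordinates R X + t. Camera axes: x right, y down, z forward; pixel columns grow to the right and rows downward; lengths in m; the calibration is good to about 2 mm. A picture is of the moment at which its call begins. There is no depth.
- job.close_job(): hands the job in, once; it reports no verdict.
The state is a dict: "clock": time; "joint_pos": joint angles; "qvel": joint speeds; "tau": joint torques, N m; "tool_pos": TCP position; "orientation": TCP orientation; "force": force on the tool from outside, world axes, zero at the start; "moment": the same for the moment, N m; "opening": finger opening in m.
Only numpy, scipy, OpenCV 4.12 (cv2) and the standard library are available. Lean on these libraries where they do the work, as an engineer would, in place of code of your own. Each camera call takes 0.05 s, during which the arm holds its last target.

TASK

Take the bayonet cap out of its rubber rest ring and close the air-filter housing with it: feel for the two notches in the housing's steel ring with the cap's lugs, push the cap in against its spring and twist it clockwise (seen from above) about a quarter turn to the stop, then let it spring back up so that it locks, and let go of it. Press gently all the while, never hard.

Things in the scene. Friction and masses are not known exactly. Their poses are not given: they have to be found in the camera images.
- cap_mid (a point): Grey plastic bayonet cap, loose, about 140 g, 71 mm tall, upright; point on its axis half-way up, 35.5 mm above its foot; z up, x along grip bar and lugs; a half turn about z leaves it the same. From the foot up: plug 36 mm across to 27 mm (foot chamfered to 31), disc 48 mm across at 27 to 33 mm, grip bar at 33 to 71 mm.
- cap_grip (a point): Middle of the cap's grip bar, 52 mm above the foot: bar 44 mm long (x), 14 mm wide (y), 38 mm high, pinched across y from above. Fingertips must stay above the disc, whose top is 19 mm below this point.
- cap_lugs (a point): Point on the cap's axis 15 mm above the foot, midway between its two steel lugs: the ends of a bar along x, 58 mm over its ends, 12 mm wide, 6 mm thick (12 to 18 mm above the foot).
- filter_housing: Aluminium air-filter housing fixed to the table, 70 mm tall, 76 mm across at the top, 92 mm at the foot, a hose port on its +y and -y side (to 58 mm from the axis, 23 mm up), a small rib on its +x and -x side; origin on its axis at the underside, z up. Pressing the cap on it with more than 60 N, in pushing or in twisting against the stop, is too hard.
- ring_top (a point): Centre of the housing's flat steel bayonet ring, top face, 70 mm up; axes of the housing. Hole 38 mm across, two opposite notches 14.4 mm wide for the lugs, roughly along x: up to 0.5 rad either way, not measured, so turn the cap under light pressure until the lugs drop in (or look). Ring does not turn in use. Lugs resting on the ring: foot at 58 mm.
- spring_seat (a point): On the axis, 55 mm up: here the foot, through the notches, meets a spring plate: 4 N, then 0.6 N per mm more. The lugs are under the 6 mm thick ring with the foot below 46 mm; the disc bottoms on the ring at 43 mm (11 N). There the cap turns only clockwise seen from above. Let go part-way round, it stays in, foot at 46 mm.
- lock_seat (a point): On the axis, 49 mm up: the foot of the locked cap. The stop lies 1.31 rad clockwise of the notches (up to 0.1 more till it touches); there the ring's underside has 3 mm deep pockets, into which the spring lifts the lugs when the cap is let rise. Locked, the disc is 6 mm above the ring.
- rest_ring: Black rubber ring fixed to the table, 64 mm across, 10 mm high, hole 41 mm across, in which the cap stands at the start with its foot on the table; origin on its axis at the underside.
Mind the look-alikes: they are no part of the job. Leave any purple look-alike of the part that bears cap_mid alone.

How it is judged:
By the outcome, as a careful person would: the job done as asked, in the order asked, and still so for the second after the job is handed in, with the robot touching nothing.
It also fails if it takes over 72 s, if anything falls off the work surface, if the arm or the gripper's body presses on something with over 40 N, if the wrist force passes 120 N, or if a joint passes its speed limit or range.

## Working session

There is one attempt and no reset: what is moved stays moved. The work goes in short steps, Python scripts to look and compute and a tool call to move; the robot and the scene stay as the last step left them, time stands still between calls to the robot, and variables do not carry over. Pictures are saved under pics/ and viewed, and the job is handed in when it is done.

Besides the shell and the picture viewer there is one more tool, called after "Call:" as name([rows], argument=value, ...), one row to a line, values as JSON. move_arm: Moves the arm, as the interface text tells. Its arguments: {"type":"object","properties":{"commands":{"type":"array"}},"required":["commands"]}

```bash
ls; mkdir -p pics
cat > h.py <<'E'
import numpy as np, cv2
from plant import sensors, cams, job
def snap(n,fn):
    s=cams.snapshot(n); cv2.imwrite('pics/'+fn+'.png',s['frame'][:,:,::-1]); np.savez('pics/'+fn+'.npz',**{k:np.asarray(v) for k,v in s.items()}); return s
def load(fn): return dict(np.load('pics/'+fn+'.npz'))
def ray(s,u,v,z):
    d=s['R'].T@np.linalg.inv(s['camera_matrix'])@np.array([u,v,1.]); c=-s['R'].T@s['t']
    return c+d*(z-c[2])/d[2]
def proj(s,X):
    p=s['camera_matrix']@(s['R']@np.array(X)+s['t']); return p[:2]/p[2]
E
python3 - <<'E'
from h import *
for n in ('scene','side','wrist'): s=snap(n,n+'0'); print(n,-s['R'].T@s['t'])
print(sensors.get_obs())
a=[load(n+'0')['frame'] for n in('scene','side')]
E
```

```text
pics
scene [ 0.08537985 -0.44817305  0.42973416]
side [ 0.38751567 -0.48361388  0.60757534]
wrist [0.2445569  0.63417657 0.38454243]
{'clock': 0.15, 'joint_pos': array([ 9.20222367e+01,  2.05819716e+01,  6.44144905e-01, -1.48353526e-02,
       -7.01360526e+01, -1.65066795e+01]), 'qvel': array([-0.08136847, -0.11130526,  0.14382559,  0.16054513,  0.00838032,
        0.08568543]), 'tau': array([-1.75718251e-03, -5.83273101e+01,  2.93288237e+01,  7.00115874e+00,
        8.74554418e-03, -1.07953613e-04]), 'tool_pos': array([0.16876469, 0.65316169, 0.22582491]), 'orientation': array([ 1.79925202e+02, -7.61988838e-03, -1.44894877e+01]), 'force': array([0.0732764 , 0.11669081, 0.00146443]), 'moment': array([-0.01062472, -0.03762995, -0.00503645]), 'opening': 0.08761798467838941}
```

View pics/scene0.png

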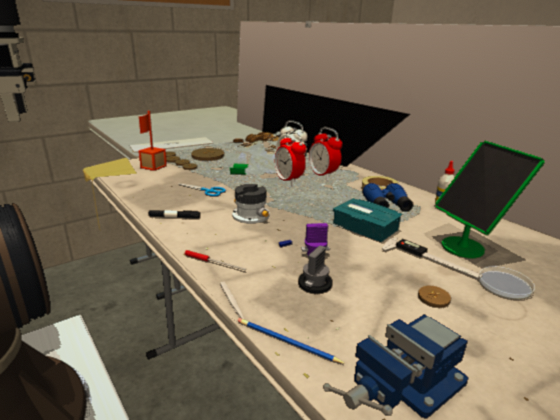

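View pics/side0.png

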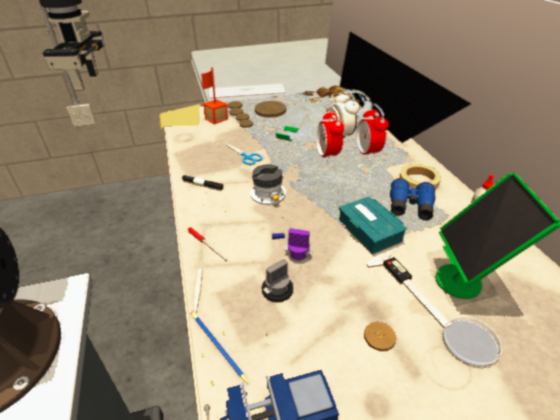

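View pics/wrist0.png

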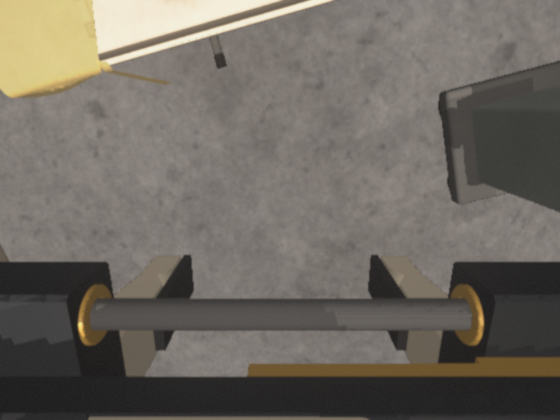

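Run:
```python
from h import *
s=load('side0');f=s['frame'][:,:,::-1]
g=load('scene0')['frame'][:,:,::-1]
a=cv2.resize(f[155:305,230:330],None,fx=4,fy=4,interpolation=3)
b=cv2.resize(g[175:300,220:345],(400,400),interpolation=3)
c=np.zeros((600,800,3),np.uint8);c[:,:400]=a;c[:400,400:]=b
cv2.imwrite('pics/crop0.png',c)
for uv in [(277,289),(267,193),(298,255)]: print(ray(s,*uv,0.0))
for uv in [(315,283),(250,213)]: print(ray(load('scene0'),*uv,0.0))
```

```text
[0.51686201 0.00385286 0.        ]
[0.57914269 0.32092738 0.        ]
[0.58623083 0.08140137 0.        ]
[0.51624488 0.00295128 0.        ]
[0.58280355 0.32481697 0.        ]
```

View pics/crop0.png

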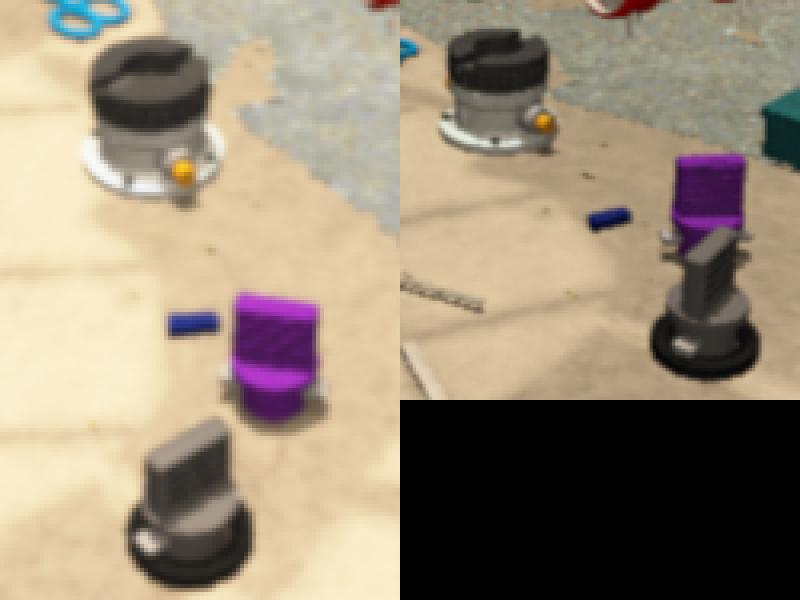

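```bash
cat >> h.py <<'E'
from scipy.spatial.transform import Rotation as Ro
def tool():
    o=sensors.get_obs(); return np.array(o['tool_pos']),Ro.from_euler('xyz',o['orientation'],degrees=True),o
def goto(p,yaw):
    P,R,o=tool(); T=Ro.from_euler('xyz',[180,0,yaw],degrees=True)
    print('shift cm',np.round(R.inv().apply(np.array(p)-P)*100,2),'rotvec',np.round((R.inv()*T).as_rotvec(),3))
    return
def st():
    P,R,o=tool(); print(round(o['clock'],2),np.round(P,4),np.round(o['orientation'],2),'F',np.round(o['force'],1),'M',np.round(o['moment'],2),'op',round(o['opening'],4))
E
python3 - <<'E'
from h import *
s=load('wrist0'); P,R,o=tool()
print(s['camera_matrix']); print((s['R']@R.as_matrix()).round(3), R.inv().apply(-s['R'].T@s['t']-P))
sd=load('side0')
print(ray(sd,215,120,0),ray(sd,208,70,0.1),ray(sd,340,150,0),ray(sd,340,92,.1))
print('bar',ray(sd,269,271,.071),ray(sd,286,262,.071))
goto([0.50,0.30,0.22],0)
E
```

```text
[[349.93857458   0.         280.449661  ]
 [  0.         349.93857458 213.12004523]
 [  0.           0.           1.        ]]
[[ 0.     1.     0.   ]
 [-0.957  0.    -0.291]
 [-0.291 -0.     0.957]] [ 0.07815276 -0.00037494 -0.15870775]
[0.51335208 0.79357047 0.        ] [0.53208908 1.01810314 0.1       ] [0.85005186 0.47136937 0.        ] [0.92360446 0.66667954 0.1       ]
bar [ 0.49908632 -0.00842781  0.071     ] [0.53561652 0.00434477 0.071     ]
shift cm [40.91 25.9   0.62] rotvec [ 0.001  0.    -0.253]
```

Run:
```python
from h import *
goto([0.54,0.32,0.22],0)
```

```text
shift cm [44.28 22.97  0.62] rotvec [ 0.001  0.    -0.253]
```

Call:
move_arm([
  [8.7,5,2.6,0,0,0,-0.03],
  [8.7,10.5,5.4,0,0,0,-0.06],
  [8.7,16,8.3,0,0,0,-0.09],
  [8.7,21.5,11.2,0,0,0,-0.13],
  [8.7,27,14,0,0,0,-0.16],
  [8.7,32.5,16.9,0.2,0,0,-0.19],
  [8.7,38,19.8,0.4,0,0,-0.22],
  [8.7,44.3,23,0.6,0,0,-0.253],
])

```text
clock: 1.15
tool_pos: [0.5352, 0.3239, 0.2207]
orientation: [-180.0, 0.0, 0.1]
force: [1.1, 0.5, 0.4]
opening: 0.087
```

Run:
```python
from h import *
snap('side','side1'); s=snap('wrist','wrist1'); st()
```

```text
1.25 [0.5372 0.3212 0.2199] [ 1.799e+02  4.000e-02 -2.400e-01] F [-0.6  0.6 -0.1] M [ 0.06  0.06 -0.06] op 0.0869
```

View pics/wrist1.png

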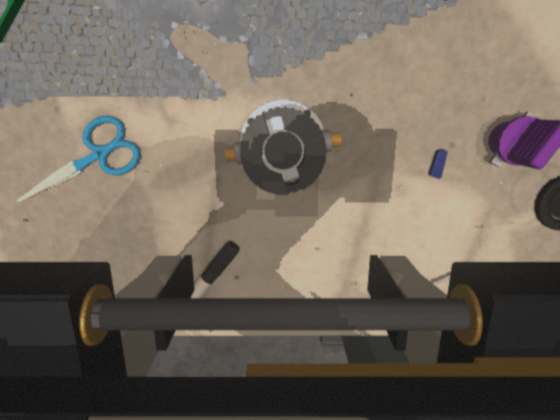

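Run:
```python
from h import *
s=load('wrist1'); f=s['frame'][:,:,::-1]
cv2.imwrite('pics/crop1.png',cv2.resize(f[90:210,220:350],None,fx=5,fy=5,interpolation=2))
print(-s['R'].T@s['t'])
for uv in [(283,150),(277,124),(290,175)]: print(ray(s,*uv,.07))
```

```text
[0.61753092 0.32003893 0.37889427]
[0.5813929  0.31721209 0.07      ]
[0.60345381 0.32239397 0.07      ]
[0.55926948 0.31091648 0.07      ]
```

View pics/crop1.png

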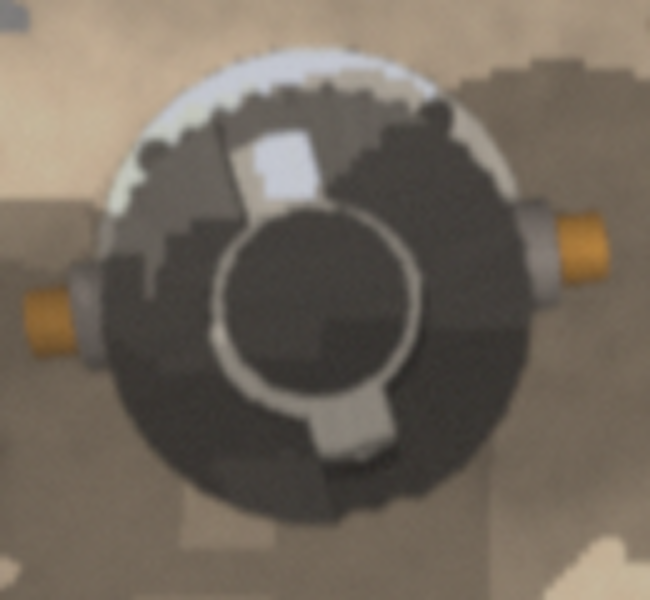

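Run:
```python
from h import *
s=load('wrist1')
c=lambda x,y: ray(s,220+(x-2)/5,90+(y-2)/5,.07)
print('ctr',c(317,302)); 
for A,B in [((271.5,140),(362,449)),((279,172),(354,424))]:
    a,b=c(*A),c(*B); d=a-b; print((a+b)/2,np.degrees(np.arctan2(d[1],d[0])),np.linalg.norm(d))
for n in('scene0','side0'):print(n, proj(load(n),[.581,.317,.07]))
goto([0.475,0.0,0.19],15)
```

```text
ctr [0.5813929  0.31721209 0.07      ]
[0.58201092 0.31705571 0.07      ] 16.588197794119587 0.055786252698216514
[0.5816326  0.31716382 0.07      ] 16.82853752959751 0.04559561050315827
scene0 [250.90596389 188.04654246]
side0 [267.28853843 171.34548334]
shift cm [-6.09 32.14  3.05] rotvec [ 0.002  0.001 -0.266]
```

Run:
```python
from h import *
goto([0.475,-0.015,0.22],17)
```

```text
shift cm [-6.08 33.64  0.05] rotvec [ 0.002  0.001 -0.301]
```

Call:
move_arm([
  [8.7,-1,5.6,0,0,0,-0.05],
  [8.7,-2,11.2,0,0,0,-0.1],
  [8.7,-3,16.8,0,0,0,-0.15],
  [8.7,-4,22.4,0,0,0,-0.2],
  [8.7,-5,28,0,0,0,-0.25],
  [8.7,-6,33.6,0,0,0,-0.3],
  [8.7,-6,33.6,0,0,0,-0.3],
  [8.7,-6,33.6,0,0,0,-0.3],
])

```text
clock: 2.25
tool_pos: [0.4742, -0.0106, 0.2209]
orientation: [-180.0, -0.0, 17.1]
force: [-0.2, 0.2, 0.0]
opening: 0.0871
```

Run:
```python
from h import *
s=snap('wrist','wrist2'); st(); f=s['frame'][:,:,::-1]
p=proj(s,[.517,-.002,.05]).astype(int);print(p)
x,y=max(p[0]-65,0),max(p[1]-60,0);print(x,y)
cv2.imwrite('pics/crop2.png',cv2.resize(f[y:y+120,x:x+130],None,fx=5,fy=5,interpolation=2))
```

```text
2.3 [ 0.4744 -0.0101  0.2208] [-1.800e+02 -1.000e-02  1.719e+01] F [-0.3  0.9 -0.1] M [-0.01  0.01 -0.02] op 0.0872
[286 146]
221 86
```

View pics/crop2.png

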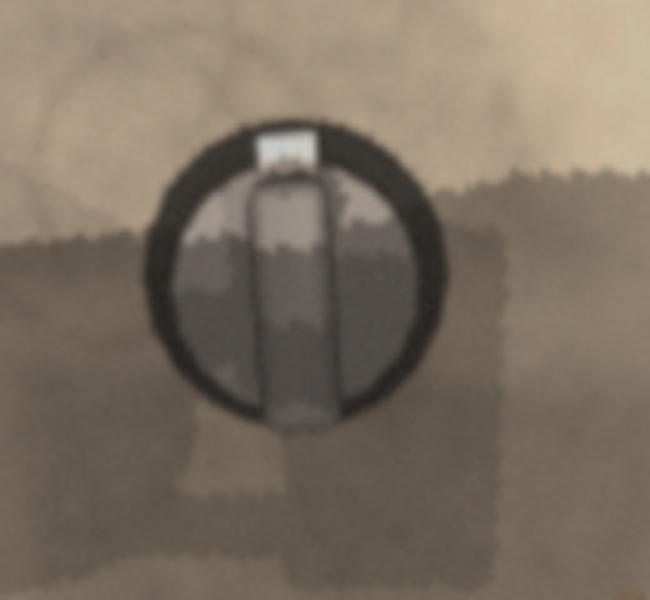

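View pics/wrist2.png

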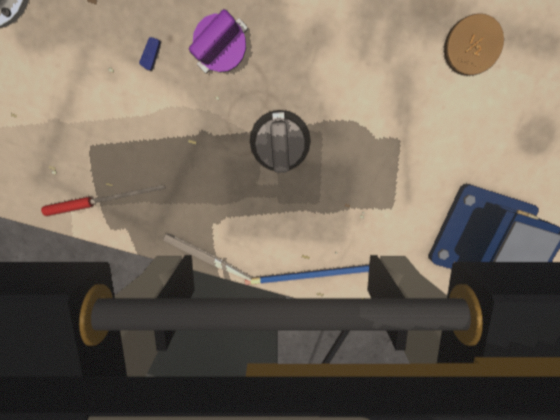

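Run:
```python
from h import *
s=load('wrist2')
c=lambda x,y,z: ray(s,221+(x-2)/5,86+(y-2)/5,z)
a,b=c(289,183,.071),c(303,430,.071);d=a-b
print('bar',(a+b)/2,np.linalg.norm(d),np.degrees(np.arctan2(d[1],d[0])))
print('w',np.linalg.norm(c(250,195,.071)-c(328,195,.071)))
print('ring',c(296,272,.010), c(145,272,.01),c(447,272,.01),c(296,118,.01))
print('disc',c(295,285,.033), np.linalg.norm(c(172,285,.033)-c(417,285,.033)))
f=s['frame'].astype(int)
# black ring contour
g=(f.max(2)<60).astype(np.uint8); g[:86]=0;g[200:]=0
n,l,stt,ce=cv2.connectedComponentsWithStats(g)
for i in range(1,n):
    if stt[i,4]>100: print(stt[i],ce[i])
k=l==(1+np.argmax(stt[1:,4])); ys,xs=np.nonzero(k)
hull=cv2.convexHull(np.c_[xs,ys].astype(np.int32)); (cx,cy),ax,an=cv2.fitEllipse(hull);print(cx,cy,ax,an,ray(s,cx,cy,.01))
```

```text
bar [0.51651398 0.00382198 0.071     ] 0.04265329554040818 20.383751460771485
w 0.013357868647577117
ring [0.51735897 0.00424493 0.01      ] [0.50812065 0.03421147 0.01      ] [ 0.5265967  -0.02571972  0.01      ] [0.54666102 0.01326005 0.01      ]
disc [0.51688313 0.00425102 0.033     ] 0.04781416190480643
[285 112  25  57 319] [300.15673981 138.4137931 ]
[250 114  24  56 285] [258.44561404 139.60350877]
283.0620422363281 140.9541473388672 (52.17880630493164, 56.71971893310547) 0.4898376762866974 [0.51742634 0.00071919 0.01      ]
```

Run:
```python
from h import *
st();goto([.5168,.0041,.038],20.4)
```

```text
2.3 [ 0.4744 -0.0101  0.2208] [-1.800e+02 -1.000e-02  1.719e+01] F [-0.3  0.9 -0.1] M [-0.01  0.01 -0.02] op 0.0872
shift cm [ 4.47 -0.1  18.28] rotvec [-0.    -0.    -0.056]
```

Call:
move_arm([
  [5,2,0,2,0,0,-0.03],
  [4,4.4,-0.1,5,0,0,-0.056],
  [4,4.45,-0.1,8,0,0,-0.056],
  [4,4.45,-0.1,11,0,0,-0.056],
  [4,4.45,-0.1,12,0,0,-0.056],
  [4,4.45,-0.1,12,0,0,-0.056],
  [4,4.45,-0.1,12,0,0,-0.056],
  [4,4.45,-0.1,12,0,0,-0.056],
])

```text
clock: 3.3
tool_pos: [0.517, 0.0038, 0.1019]
orientation: [180.0, -0.1, 20.4]
force: [0.3, 0.5, 0.6]
opening: 0.0398
```

Run:
```python
from h import *
s=snap('wrist','wrist3'); st();goto([.5168,.0041,.038],20.4)
P,R,o=tool()
for z in (.071,): print(proj(s,[.5168,.0041,z]),proj(s,np.r_[P[:2],.1]))
```

```text
3.35 [0.5169 0.0038 0.1018] [ 1.800e+02 -1.100e-01  2.041e+01] F [-1.1 -0.2 -0.4] M [-0.12 -0.05  0.03] op 0.0398
shift cm [-0.01 -0.04  6.38] rotvec [ 0.    -0.002  0.   ]
[281.16425259 247.68256905] [281.96886756 269.69094814]
```

View pics/wrist3.png

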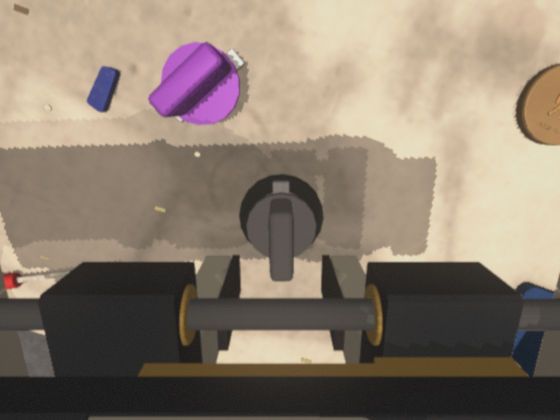

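Run:
```python
from h import *
s=load('wrist3');f=s['frame'][:,:,::-1]
cv2.imwrite('pics/crop3.png',cv2.resize(f[170:290,220:350],None,fx=5,fy=5,interpolation=2))
for v in (200,205,210,275,280): print(v,ray(s,281,v,.071))
```

```text
200 [0.54372082 0.01424107 0.071     ]
205 [0.5409976  0.01322559 0.071     ]
210 [0.53825098 0.01220139 0.071     ]
275 [ 0.50027037 -0.00196143  0.071     ]
280 [ 0.49716182 -0.00312059  0.071     ]
```

View pics/crop3.png

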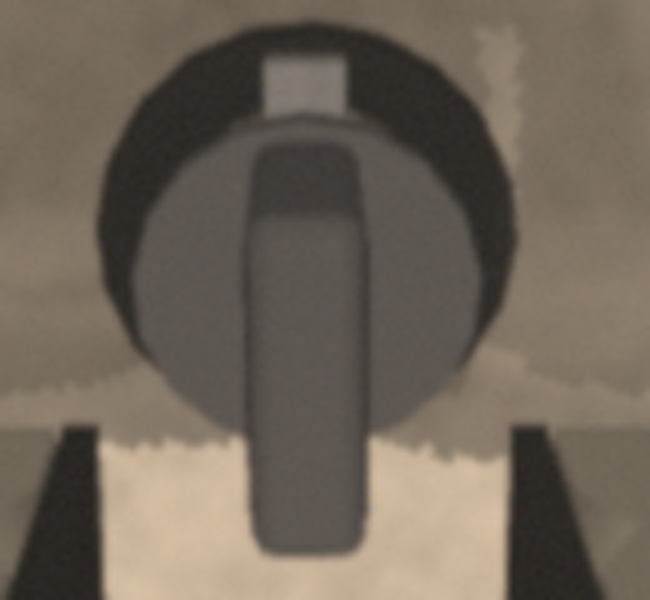

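Call:
move_arm([
  [4,0,0,2,0,0,0],
  [4,0,0,4,0,0,0],
  [4,0,0,5.5,0,0,0],
  [4,0,0,6.4,0,0,0],
  [4,0,0,6.4,0,0,0],
  [1,0,0,6.4,0,0,0],
  [1,0,0,6.4,0,0,0],
  [1,0,0,6.4,0,0,0],
])

```text
clock: 4.35
tool_pos: [0.5166, 0.0036, 0.0372]
orientation: [180.0, -0.0, 20.4]
force: [-0.1, 0.5, 0.8]
opening: 0.0157
```

Call:
move_arm([
  [1,0,0,0,0,0,0],
  [1,0,0,0,0,0,0],
  [1,0,0,-1,0,0,0],
  [1,0,0,-3,0,0,0],
  [1,0,0,-6,0,0,0],
  [1,0,0,-9,0,0,0],
  [1,0,0,-11,0,0,0],
  [1,0,0,-11,0,0,0],
])

```text
clock: 5.35
tool_pos: [0.5172, 0.0038, 0.1485]
orientation: [-180.0, -0.2, 20.4]
force: [-0.6, 0.7, -1.9]
opening: 0.0135
```

Run:
```python
from h import *
snap('side','side4');s=snap('wrist','wrist4'); st();goto([.5817,.3171,.135],16.7)
```

```text
5.45 [0.5158 0.0035 0.1464] [-1.7998e+02  2.0000e-02  2.0390e+01] F [-0.2 -0.  -2.4] M [-0.12  0.    0.01] op 0.0136
shift cm [ 17.1  -27.1    1.14] rotvec [-0.     0.     0.064]
```

View pics/wrist4.png

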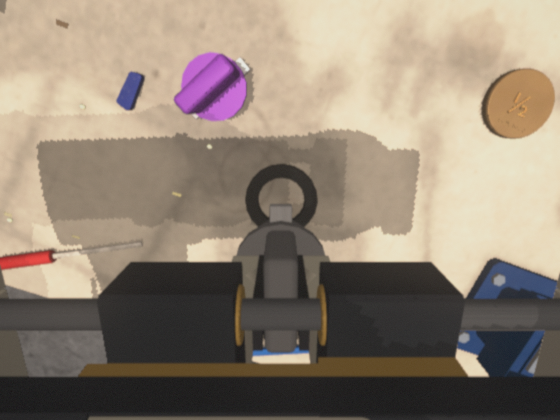

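Call:
move_arm([
  [1,3,-4.7,0,0,0,0.01],
  [1,6,-9.5,0,0,0,0.02],
  [1,9,-14.2,0,0,0,0.03],
  [1,12,-19,0,0,0,0.04],
  [1,15,-23.8,0,0,0,0.05],
  [1,17.1,-27.1,0,0,0,0.064],
  [1,17.1,-27.1,1.0,0,0,0.064],
  [1,17.1,-27.1,1.0,0,0,0.064],
])

```text
clock: 6.45
tool_pos: [0.5807, 0.3161, 0.134]
orientation: [179.9, 0.3, 16.7]
force: [-1.2, -0.3, -1.6]
opening: 0.0139
```

Run:
```python
from h import *
snap('side','side5');snap('scene','scene5');s=snap('wrist','wrist5'); st();goto([.5817,.3171,.107],16.7)
a=load('side5')['frame'][:,:,::-1];b=load('scene5')['frame'][:,:,::-1]
print(proj(load('side5'),[.5817,.3171,.07]),proj(load('scene5'),[.5817,.3171,.07]))
c=np.hstack([cv2.resize(a[100:220,215:325],(400,436),interpolation=2),cv2.resize(b[120:240,195:305],(400,436),interpolation=2)])
cv2.imwrite('pics/crop5.png',c)
```

```text
6.6 [0.582  0.3161 0.1366] [1.7997e+02 4.0000e-02 1.6700e+01] F [ 0.2 -0.1 -2.3] M [-0.05 -0.03  0.01] op 0.0138
shift cm [ 0.   -0.11  2.96] rotvec [ 0.     0.001 -0.   ]
[267.54741182 171.2799397 ] [251.12672466 187.97513006]
```

View pics/crop5.png

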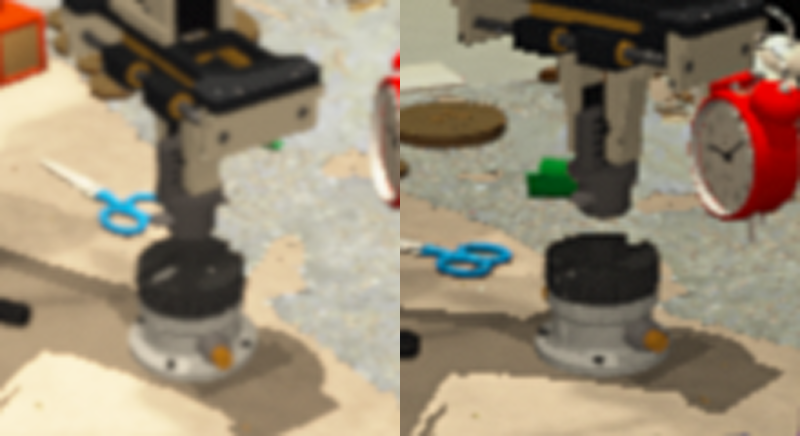

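View pics/wrist5.png

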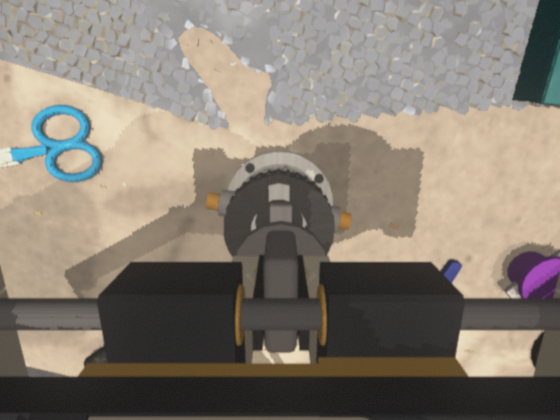

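Run:
```python
from h import *
f=load('wrist5')['frame'][:,:,::-1]
cv2.imwrite('pics/crop5b.png',cv2.resize(f[140:280,200:360],None,fx=5,fy=4.2,interpolation=2))
```

```text
(no output)
```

View pics/crop5b.png

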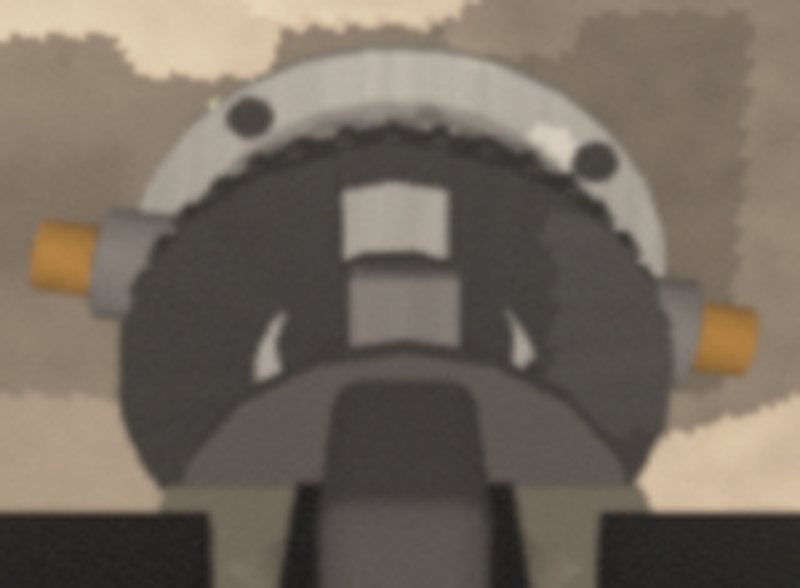

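Call:
move_arm([
  [1,0,-0.1,0.5,0,0,0],
  [1,0,-0.1,1,0,0,0],
  [1,0,-0.1,1.5,0,0,0],
  [1,0,-0.1,2,0,0,0],
  [1,0,-0.1,2.4,0,0,0],
  [1,0,-0.1,2.8,0,0,0],
  [1,0,-0.1,2.8,0,0,0],
  [1,0,-0.1,2.8,0,0,0],
])

```text
clock: 7.6
tool_pos: [0.5819, 0.3182, 0.1089]
orientation: [-180.0, -0.0, 16.7]
force: [-1.2, 0.0, -1.4]
opening: 0.0137
```

Run:
```python
from h import *
s=snap('wrist','wrist6'); st();goto([.5817,.3171,.107],16.7)
f=s['frame'][:,:,::-1]
cv2.imwrite('pics/crop6.png',cv2.resize(f[140:280,200:360],None,fx=5,fy=4.2,interpolation=2))
```

```text
7.65 [0.582  0.3182 0.109 ] [-1.7999e+02 -2.0000e-02  1.6750e+01] F [-0.9 -0.9 -1.7] M [-0.03 -0.03 -0.04] op 0.014
shift cm [-0.06  0.1   0.2 ] rotvec [-0.    -0.     0.001]
```

View pics/crop6.png

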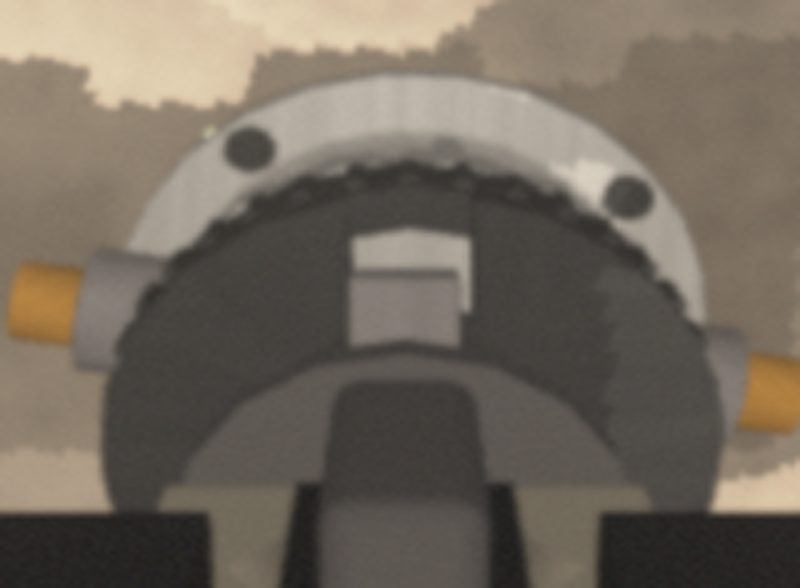

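Call:
move_arm([
  [1,-0.05,0.08,0,0,0,0],
  [1,-0.05,0.08,0.2,0,0,0],
  [1,-0.05,0.08,0.5,0,0,0],
  [1,-0.05,0.08,0.8,0,0,0],
  [1,-0.05,0.08,1.1,0,0,0],
  [1,-0.05,0.08,1.3,0,0,0],
  [1,-0.05,0.08,1.5,0,0,0],
  [1,-0.05,0.08,1.5,0,0,0],
])

```text
clock: 8.65
tool_pos: [0.5813, 0.3171, 0.0934]
orientation: [180.0, 0.0, 16.7]
force: [-2.6, -0.6, -2.3]
opening: 0.0139
```

Run:
```python
from h import *
s=snap('wrist','wrist7'); st()
f=s['frame'][:,:,::-1]
cv2.imwrite('pics/crop7.png',cv2.resize(f[140:280,200:360],None,fx=5,fy=4.2,interpolation=2))
```

```text
8.7 [0.5813 0.3171 0.0934] [1.7999e+02 5.0000e-02 1.6730e+01] F [-2.8 -0.5 -2.5] M [-0.19  1.   -0.02] op 0.0138
```

View pics/crop7.png

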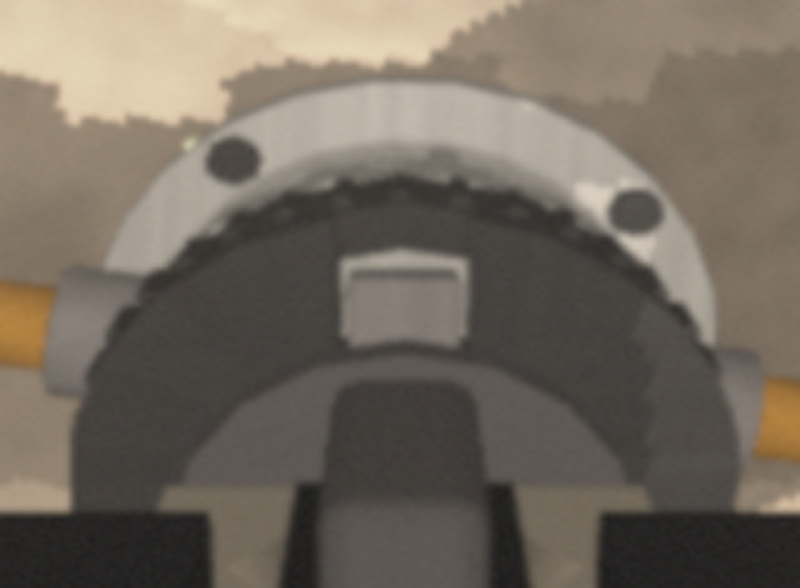

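Call:
move_arm([
  [1,-0.05,0,0.2,0,0,0],
  [1,-0.05,0,0.4,0,0,0],
  [1,-0.05,0,0.6,0,0,0],
  [1,-0.05,0,0.8,0,0,0],
  [1,-0.05,0,1.0,0,0,0],
  [1,-0.05,0,1.15,0,0,0],
  [1,-0.05,0,1.15,0,0,0],
  [1,-0.05,0,1.15,0,0,0],
])

```text
clock: 9.7
tool_pos: [0.5812, 0.3171, 0.0835]
orientation: [180.0, -0.0, 16.8]
force: [-6.1, -1.9, 8.2]
opening: 0.0139
```

Run:
```python
from h import *
st()
```

```text
9.7 [0.5812 0.3171 0.0835] [ 1.800e+02 -5.000e-02  1.676e+01] F [-6.1 -1.9  8.2] M [-0.83  2.31  0.02] op 0.0139
```

Call:
move_arm([
  [1,-0.03,0.01,0.05,0,0,0],
  [1,-0.06,0.02,0.1,0,0,0],
  [1,-0.08,0.02,0.15,0,0,0],
  [1,-0.08,0.02,0.2,0,0,0],
  [1,-0.08,0.02,0.25,0,0,0],
  [1,-0.08,0.02,0.25,0,0,0],
  [1,-0.08,0.02,0.25,0,0,0],
  [1,-0.08,0.02,0.25,0,0,0],
])

```text
clock: 10.7
tool_pos: [0.5812, 0.3171, 0.0816]
orientation: [-180.0, -0.1, 16.8]
force: [-5.3, -1.3, 10.7]
opening: 0.0138
```

Run:
```python
from h import *
s=snap('wrist','wrist8'); st()
f=s['frame'][:,:,::-1]
cv2.imwrite('pics/crop8.png',cv2.resize(f[140:280,200:360],None,fx=5,fy=4.2,interpolation=2))
```

```text
10.75 [0.5812 0.3171 0.0816] [-1.7998e+02 -1.3000e-01  1.6780e+01] F [-5.8 -1.7 10.3] M [-0.76  2.01 -0.01] op 0.0141
```

View pics/crop8.png

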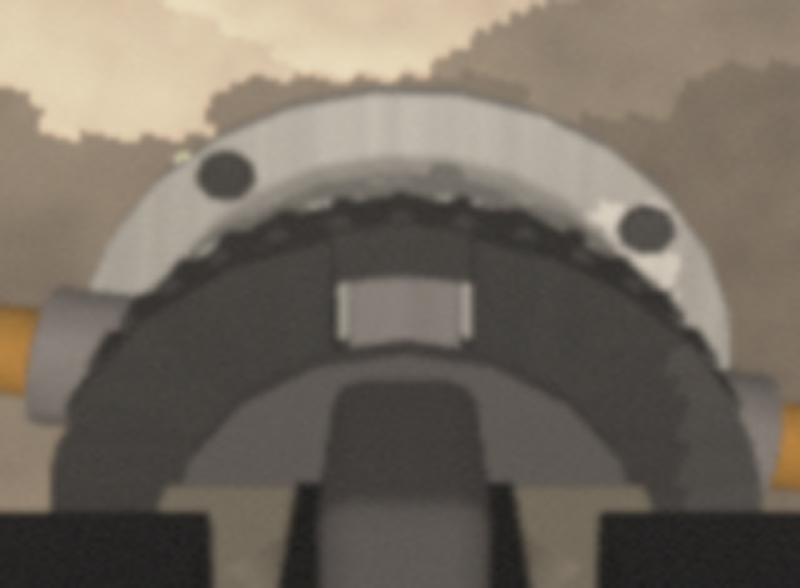

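Call:
move_arm([
  [1,-0.04,0.01,0.06,0,0,0],
  [1,-0.08,0.02,0.08,0,0,0.04],
  [1,-0.08,0.02,0.08,0,0,0.1],
  [1,-0.08,0.02,0.08,0,0,0.17],
  [1,-0.08,0.02,0.08,0,0,0.24],
  [1,-0.08,0.02,0.08,0,0,0.3],
  [1,-0.08,0.02,0.08,0,0,0.3],
  [1,-0.08,0.02,0.08,0,0,0.3],
])

```text
clock: 11.75
tool_pos: [0.581, 0.317, 0.0808]
orientation: [-179.9, -0.2, -0.4]
force: [-3.2, 0.3, 8.9]
opening: 0.0136
```

Run:
```python
from h import *
s=snap('wrist','wrist9'); st()
f=s['frame'][:,:,::-1]
cv2.imwrite('pics/crop9.png',cv2.resize(f[140:280,200:360],None,fx=5,fy=4.2,interpolation=2))
```

```text
11.8 [0.5811 0.317  0.0809] [-179.9    -0.18   -0.42] F [-2.9 -0.6  8.7] M [-0.36  1.23 -0.05] op 0.0136
```

View pics/crop9.png

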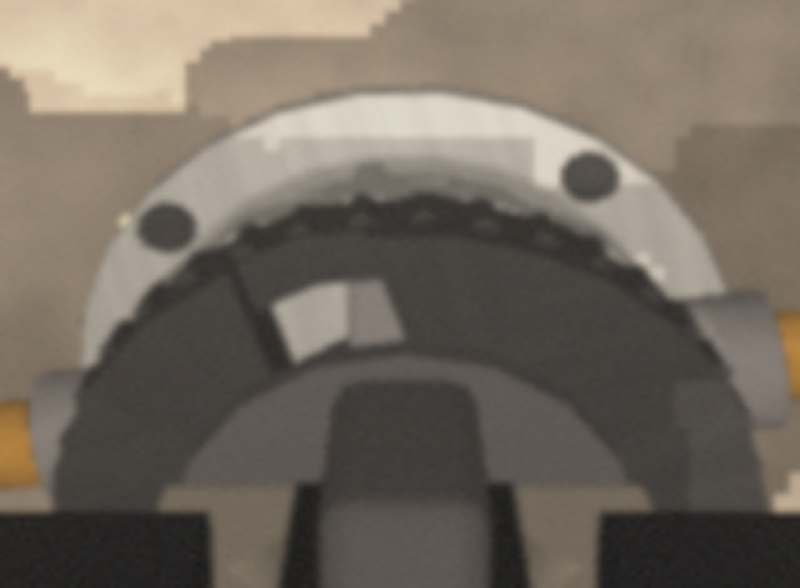

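Call:
move_arm([
  [1,-0.03,0,0.02,0,0,0.1],
  [1,-0.03,0,0.02,0,0,0.2],
  [1,-0.03,0,0.02,0,0,0.3],
  [1,-0.03,0,0.02,0,0,0.42],
  [1,-0.03,0,0.02,0,0,0.54],
  [1,-0.03,0,0.02,0,0,0.66],
  [1,-0.03,0,0.02,0,0,0.75],
  [1,-0.03,0,0.02,0,0,0.75],
])

```text
clock: 12.8
tool_pos: [0.581, 0.3171, 0.0807]
orientation: [-179.8, -0.1, -43.4]
force: [-1.4, -0.9, 9.0]
opening: 0.014
```

Run:
```python
from h import *
st()
```

```text
12.8 [0.581  0.3171 0.0807] [-1.7978e+02 -7.0000e-02 -4.3450e+01] F [-1.4 -0.9  9. ] M [-0.37  0.89 -0.08] op 0.014
```

Call:
move_arm([
  [1,0,0,0,0,0,0.06],
  [1,0,0,0,0,0,0.12],
  [1,0,0,0,0,0,0.17],
  [1,0,0,0,0,0,0.21],
  [1,0,0,0,0,0,0.25],
  [1,0,0,0,0,0,0.28],
  [1,0,0,0,0,0,0.28],
  [1,0,0,0,0,0,0.28],
])

```text
clock: 13.8
tool_pos: [0.5806, 0.3169, 0.0808]
orientation: [-179.8, -0.0, -59.4]
force: [-4.2, -1.6, 10.7]
opening: 0.0139
```

Run:
```python
from h import *
st()
```

```text
13.8 [0.5806 0.3169 0.0808] [-1.7981e+02 -1.0000e-02 -5.9390e+01] F [-4.2 -1.6 10.7] M [-0.42  1.59  0.26] op 0.0139
```

Call:
move_arm([
  [1,0,0,0,0,0,0.01],
  [1,0,0,0,0,0,0.02],
  [1,0,0,0,0,0,0.03],
  [1,0,0,0,0,0,0.03],
  [1,0,0,0,0,0,0.03],
  [1,0,0,0,0,0,0.03],
  [1,0,0,0,0,0,0.03],
  [1,0,0,0,0,0,0.03],
])

```text
clock: 14.8
tool_pos: [0.5801, 0.3167, 0.0807]
orientation: [-179.9, -0.0, -61.1]
force: [-6.2, -1.4, 11.9]
opening: 0.0137
```

Run:
```python
from h import *
st()
```

```text
14.8 [0.5801 0.3167 0.0807] [-1.7987e+02 -1.0000e-02 -6.1110e+01] F [-6.2 -1.4 11.9] M [-0.42  2.41  0.34] op 0.0137
```

Call:
move_arm([
  [1,0,0,0,0,0,0.01],
  [1,0,0,0,0,0,0.02],
  [1,0,0,0,0,0,0.03],
  [1,0,0,0,0,0,0.03],
  [1,0,0,0,0,0,0.03],
  [1,0,0,0,0,0,0.03],
  [1,0,0,0,0,0,0.03],
  [1,0,0,0,0,0,0.03],
])

```text
clock: 15.8
tool_pos: [0.58, 0.3167, 0.0807]
orientation: [-179.9, -0.0, -62.8]
force: [-7.1, -2.5, 11.0]
opening: 0.0138
```

Run:
```python
from h import *
s=snap('wrist','wrist10'); st()
f=s['frame'][:,:,::-1]
cv2.imwrite('pics/crop10.png',cv2.resize(f[140:400,180:380],None,fx=4,fy=2.3,interpolation=2))
```

```text
15.85 [0.58   0.3167 0.0807] [-1.7988e+02 -1.0000e-02 -6.2780e+01] F [-6.5 -2.3 11.1] M [-0.56  2.48  0.71] op 0.014
```

View pics/crop10.png

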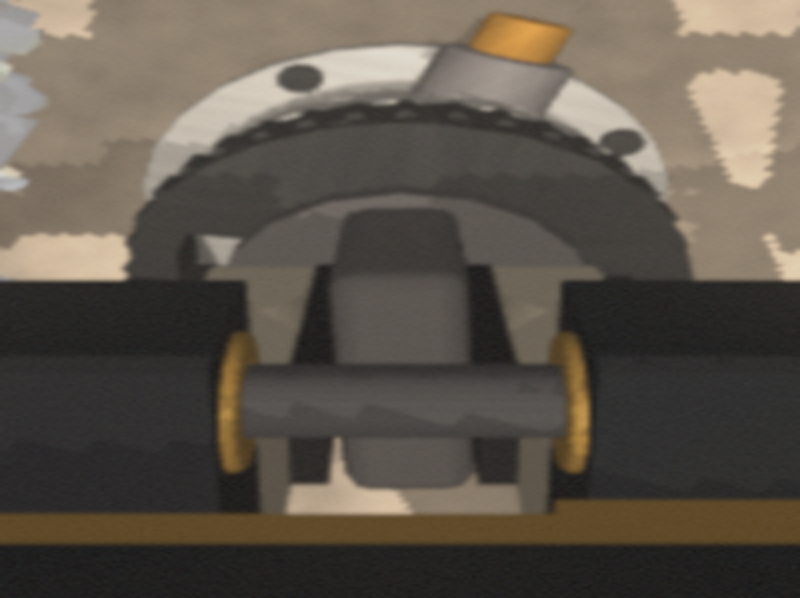

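Call:
move_arm([
  [1,0,0.02,0,0,0,-0.01],
  [1,0,0.04,-0.1,0,0,-0.015],
  [1,0,0.04,-0.2,0,0,-0.015],
  [1,0,0.04,-0.3,0,0,-0.015],
  [1,0,0.04,-0.4,0,0,-0.015],
  [1,0,0.04,-0.5,0,0,-0.015],
  [1,0,0.04,-0.6,0,0,-0.015],
  [1,0,0.04,-0.6,0,0,-0.015],
])

```text
clock: 16.85
tool_pos: [0.5797, 0.3166, 0.085]
orientation: [-179.9, 0.0, -62.0]
force: [4.4, 2.7, -4.0]
opening: 0.0138
```

Run:
```python
from h import *
st()
```

```text
16.85 [0.5797 0.3166 0.085 ] [-1.7991e+02  2.0000e-02 -6.2030e+01] F [ 4.4  2.7 -4. ] M [ 1.24 -1.63  0.52] op 0.0138
```

Call:
move_arm([
  [1,0,-0.03,0,0,0,0],
  [1,0,-0.06,0,0,0,0],
  [1,0,-0.1,0,0,0,0],
  [1,0,-0.1,0,0,0,0],
  [1,0,-0.1,-0.03,0,0,0],
  [1,0,-0.1,-0.06,0,0,0],
  [1,0,-0.1,-0.1,0,0,0],
  [1,0,-0.1,-0.1,0,0,0],
])

```text
clock: 17.85
tool_pos: [0.5798, 0.3165, 0.0854]
orientation: [180.0, 0.0, -62.0]
force: [2.7, 4.3, -6.3]
opening: 0.0141
```

Run:
```python
from h import *
s=snap('wrist','wrist11');snap('side','side11');snap('scene','scene11'); st()
a=load('side11')['frame'][:,:,::-1];b=load('scene11')['frame'][:,:,::-1]
c=np.hstack([cv2.resize(a[120:220,215:325],(400,364),interpolation=2),cv2.resize(b[130:240,195:305],(400,364),interpolation=2)])
cv2.imwrite('pics/crop11.png',c)
```

```text
18.0 [0.5798 0.3165 0.0855] [ 1.7998e+02  1.0000e-02 -6.2050e+01] F [ 2.1  5.3 -6. ] M [ 1.84 -1.22  0.57] op 0.014
```

View pics/crop11.png

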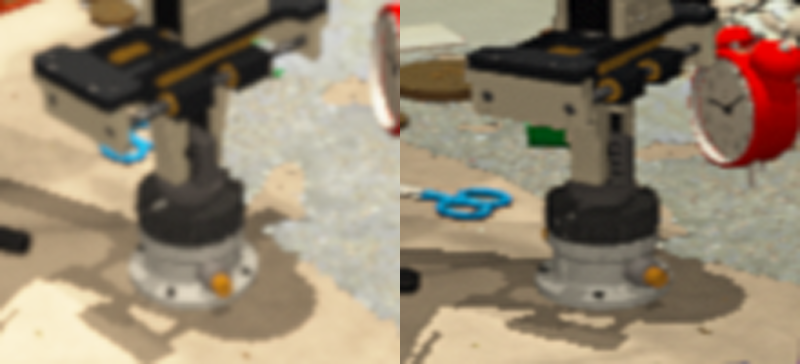

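Call:
move_arm([
  [1,0,0,0.1,0,0,-0.01],
  [1,0,0,0.1,0,0,-0.01],
  [2.5,0,0,0.1,0,0,-0.01],
  [3.5,0,0,0.1,0,0,-0.01],
  [4,0,0,0,0,0,-0.01],
  [4,0,0,0,0,0,-0.01],
  [4,0,0,-1,0,0,-0.01],
  [4,0,0,-2.5,0,0,-0.01],
])

```text
clock: 19.0
tool_pos: [0.5798, 0.3164, 0.1114]
orientation: [180.0, -0.0, -61.5]
force: [0.8, 0.2, -1.1]
opening: 0.0404
```

Run:
```python
from h import *
st();s=snap('wrist','wrist12')
```

```text
19.0 [0.5798 0.3164 0.1114] [ 1.7996e+02 -2.0000e-02 -6.1470e+01] F [ 0.8  0.2 -1.1] M [ 0.12 -0.02 -0.03] op 0.0404
```

View pics/wrist12.png

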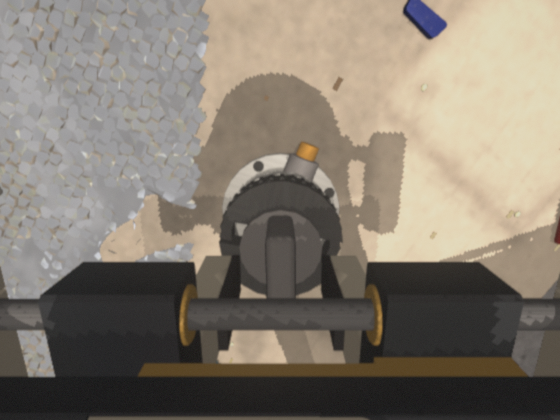

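Released; raising 13 cm straight up and stepping aside to measure the cap's height and angle.

Call:
move_arm([
  [4,0,0,-2,0,0,0],
  [4,0,0,-5,0,0,0],
  [4,0,0,-8,0,0,0],
  [4,0,0,-11,0,0,0],
  [4,-2,0,-12,0,0,0],
  [4,-4,0,-12,0,0,0],
  [4,-4,0,-12,0,0,0],
  [4,-4,0,-12,0,0,0],
])

```text
clock: 20.05
tool_pos: [0.5601, 0.352, 0.2296]
orientation: [179.9, -0.0, -61.4]
force: [0.2, -0.0, 0.4]
opening: 0.0403
```

Run:
```python
from h import *
s=snap('wrist','wrist13');snap('side','side13');snap('scene','scene13'); st()
p=proj(s,[.581,.317,.1]).astype(int);x,y=p-[65,60];print(x,y)
cv2.imwrite('pics/crop13.png',cv2.resize(s['frame'][y:y+120,x:x+130,::-1],None,fx=5,fy=5,interpolation=2))
a=load('side13')['frame'][:,:,::-1];b=load('scene13')['frame'][:,:,::-1]
c=np.hstack([cv2.resize(a[130:220,225:315],(400,400),interpolation=2),cv2.resize(b[150:240,205:295],(400,400),interpolation=2)])
cv2.imwrite('pics/crop13b.png',c)
for h in (.046,.049,.055,.058):
  print(h,[ (proj(q,[.581,.317,h+.071])-o)*400/90 for q,o in((load('side13'),(225,130)),(load('scene13'),(205,150)))])
```

```text
20.2 [0.5607 0.3514 0.2301] [ 1.7994e+02 -2.0000e-02 -6.1470e+01] F [ 0.   0.2 -0.2] M [ 0.1  -0.02 -0.  ] op 0.0401
212 94
0.046 [array([185.46769722, 111.85507144]), array([203.40183147,  86.74080315])]
0.049 [array([185.30411886, 107.11504859]), array([203.36106845,  81.3667479 ])]
0.055 [array([184.97502353,  97.57882783]), array([203.27921391,  70.5753297 ])]
0.058 [array([184.80949889,  92.78240756]), array([203.23812151,  65.15785025])]
```

View pics/crop13.png

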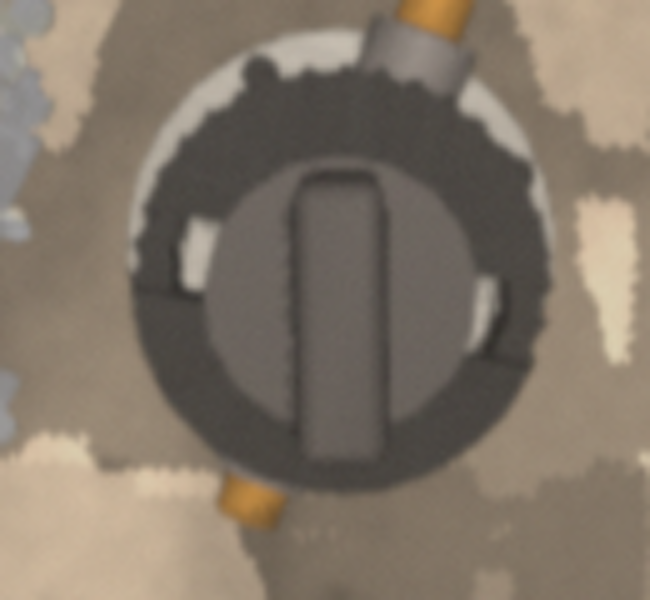

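View pics/crop13b.png

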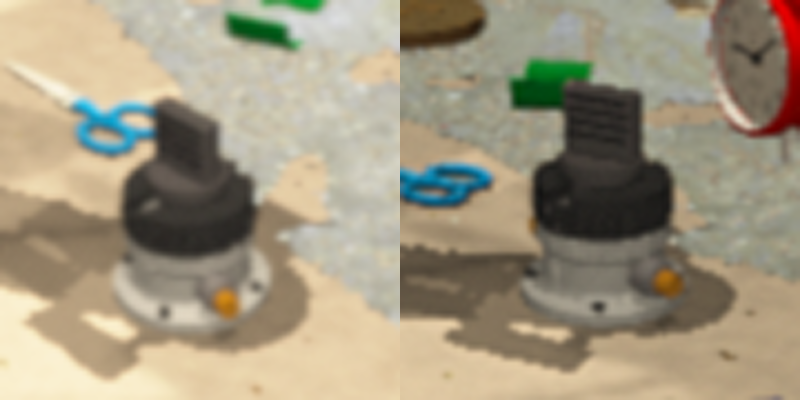

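Call:
move_arm([
  [4,0,4,0,0,0,0],
  [4,0,8,0,0,0,0],
  [4,0,12,1,0,0,0],
  [4,0,13,4,0,0,0],
  [4,0,13,6.5,0,0,0],
  [4,0,13,6.5,0,0,0],
  [4,0,13,6.5,0,0,0],
  [4,0,13,6.5,0,0,0],
])

```text
clock: 21.2
tool_pos: [0.4473, 0.29, 0.1668]
orientation: [-179.9, 0.0, -61.5]
force: [0.2, 0.6, 0.5]
opening: 0.0398
```

Run:
```python
from h import *
s=snap('wrist','wrist14'); st()
p=proj(s,[.581,.317,.09]).astype(int);print(p);x,y=max(p[0]-75,0),max(p[1]-70,0);print(x,y)
cv2.imwrite('pics/crop14.png',cv2.resize(s['frame'][y:y+145,x:x+160,::-1],None,fx=4,fy=4,interpolation=2))
```

```text
21.25 [0.4472 0.29   0.1667] [-1.7992e+02  3.0000e-02 -6.1480e+01] F [-0.2  0.4  0. ] M [ 0.03 -0.    0.03] op 0.0406
[ 87 165]
12 95
```

View pics/crop14.png

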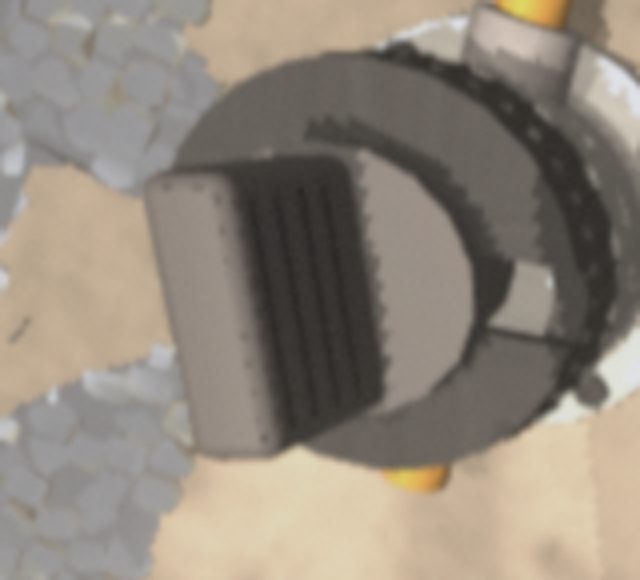

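Run:
```python
from h import *
s=load('wrist14'); C=lambda X:(proj(s,X)-[12,95])*4+2
for cx,cy in((.5812,.3171),(.5817,.3171)):
  t=np.linspace(0,2*np.pi,721)
  k=np.array([C([cx+.038*np.cos(a),cy+.038*np.sin(a),.07]) for a in t])
  print('ring ext x',k[:,0].max(),'y',k[:,1].min(),k[:,1].max())
  for f in(.043,.046,.049): 
    d=np.array([C([cx+.024*np.cos(a),cy+.024*np.sin(a),f+.033]) for a in t])
    print(f,'top',C([cx,cy,f+.071]).round(1),'disc right',d[:,0].max().round(1),'disc bottom',d[:,1].max().round(1))
x=[.0,0]
q=lambda u,v,z: ray(s,12+(u-2)/4,95+(v-2)/4,z)
for f in(.046,.049):
  a=(q(192,177,f+.071)); b=q(242,450,f+.071); print(f,(a+b)/2,np.linalg.norm(a-b),np.degrees(np.arctan2(*(a-b)[1::-1])))
```

```text
ring ext x 570.1025287362081 y 47.74935145673447 464.5128413251381
0.043 top [219.8 307.9] disc right 479.9 disc bottom 400.7
0.046 top [208.2 311.5] disc right 473.0 disc bottom 404.7
0.049 top [196.1 315.1] disc right 465.9 disc bottom 408.8
ring ext x 567.5726043337397 y 46.320840482262895 463.31049411551567
0.043 top [216.7 306.4] disc right 477.3 disc bottom 399.5
0.046 top [205.  309.9] disc right 470.4 disc bottom 403.4
0.049 top [192.9 313.5] disc right 463.3 disc bottom 407.5
0.046 [0.57964296 0.3172842  0.117     ] 0.041579654478635916 -61.32585083456549
0.049 [0.57827014 0.31590164 0.12      ] 0.040981634444328154 -61.32585083456559
```

Run:
```python
from h import *
s=load('wrist14')
f=s['frame'][:,:,::-1][110:215,90:175]
f=cv2.convertScaleAbs(f,alpha=1.4)
cv2.imwrite('pics/crop14b.png',cv2.resize(f,None,fx=5.6,fy=5.6,interpolation=1))
```

```text
(no output)
```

View pics/crop14b.png

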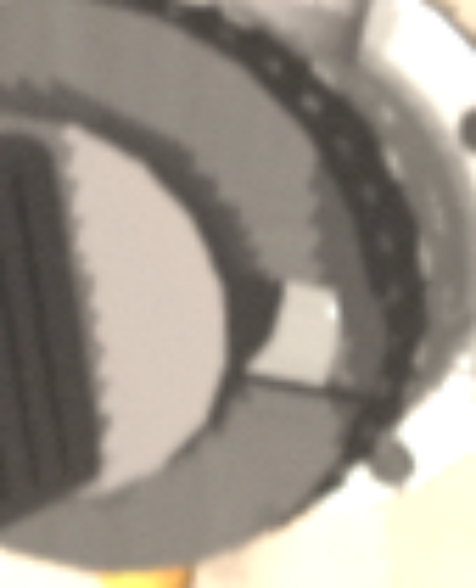

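Run:
```python
from h import *
st(); print(job.close_job())
```

```text
21.25 [0.4472 0.29   0.1667] [-1.7992e+02  3.0000e-02 -6.1480e+01] F [-0.2  0.4  0. ] M [ 0.03 -0.    0.03] op 0.0406
the job is handed in; nothing more can be done
None
```

The grey cap is in the air-filter housing and, by my checks, locked; I let go of it and handed the job in at 21.3 s. I took it from its rubber ring, found the notches by camera (about 16.7° from the world x axis), and lowered the lugs in with no searching turn. Then I pushed it in at about 12 N, twisted it clockwise to the stop and let it rise. The purple look-alike was left alone.

**Forces:** the wrist reading was about 14 N at most, and the moment about the cap's axis at the stop was 0.7 N m.

**Locking checks:**
- **Angle:** the cap's bar now lies at about −61°, which is 78° (1.36 rad) clockwise of the notches. That is within the stop's range.
- **Rise:** while I still held the cap, it rose 4.8 mm from the pushed-in position and then stopped against an upward pull. Part-way round it could rise 3 mm at most.
- **Pictures:** a close view shows the lugs under the ring and the disc standing clear above it.

**Where the checks disagreed:**
- **Disc against the ring's edge:** this put the foot nearer 52–53 mm than the expected 49 mm. That is about 2 pixels off, and it rules out the unlocked 46 mm.
- **Top of the bar:** the calibration error (about 2 mm) is too large for it to tell 46 from 49 mm. The scene camera's raw reading was nearer 46.

I rely mainly on the felt rise and the angle. I did not try to turn the cap back after letting go.

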